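Lock the welding jig's sliding stop with its ball-lock pin

ROBOT

A 6-joint arm with a two-finger parallel gripper is mounted at the origin on the work surface. World frame = base frame: x ahead of the robot, y to its left, z up, the work surface at z = 0. Lengths are in m, angles in rad, forces in N, time in s.
With the tool pointing down it reaches from about 0.325 to 0.775 m from the base axis. Payload 5.5 kg.
Tool frame: the origin (TCP) lies between the finger pads; the fingertips stand 8 mm ahead of it and the grasp point (between the pads) lies 11 mm behind it (tcp_to_tips is the distance from the TCP to the fingertips, in m); z points along the fingers, y is the direction in which the jaws open and shut (so a half turn about z gives the same grasp; the last joint's range is limited). The gripper opens to 88 mm and grips with 3 to 60 N. Pads are 20 mm wide; open, the fingers measure 115 mm over their backs; the gripper's body (75 mm by 178 mm) begins 61 mm behind the grasp point.
Start: joints at [-1.208, 0.091, 1.231, -0, 1.82, -0.057], TCP at [0.245, -0.548, 0.231] pointing down, gripper open.
Joint ranges: [-2.87, 2.87], [-0.86, 2.18], [0.17, 2.46], [-1.51, 4.65], [0.06, 2.69], [-2.65, 2.65]. Speed limits (rad/s): [2.57, 2.57, 3.01, 3.14, 3.14, 3.14].

INTERFACE

Orientations are given as a unit quaternion [w, x, y, z].
In Python, from bench import * gives the robot as it stands. Calls block until the motion is done:
- move_to(position, orientation): joint-space move of the TCP to a pose.
- move_l(position, speed=0.15, orientation=None): straight line of the TCP; orientation=None keeps the orientation; speed is the mean speed in m/s.
- movej(angles): joint-space move.
- gripper_open() and close(): open the fingers fully, or close them until they stop; the grip force is fixed at half the most.
- hold(seconds).
- inverse_kinematics(position, orientation): joint angles nearest the present ones, or None.
- state(): the state.
- get_image(name): name is "side" or "top"; returns a dict with "frame" (420x560x3 uint8, blue, green, red), "depth" (420x560 float32, m along the optical axis (not along the pixel's ray), 0 where there is no reading), "camera_matrix" (3x3 intrinsics, pixels), "k1" (the pictures are not rectified: a ray, as slopes to the right and down, at radius r is drawn at 1 + k1 r^2 times it, then the intrinsics apply), "view" (4x4, takes a point from world to camera coordinates). Camera axes: x right, y up, looking along -z (the intrinsics and any distortion apply to the point x, -y, -z); pixel columns grow to the right and rows downward; lengths in m; the calibration is good to about 2 mm. A picture is of the moment at which its call begins.
A pose or a line that the arm cannot do raises IKError and nothing moves.
- job_done(): hands the job in, once; it reports no verdict.
The state is a dict: "time": time; "joint_pos": joint angles; "dq": joint speeds; "joint_torque": joint torques, N m; "ee_pos": TCP position; "ee_rot": TCP orientation; "ft_force": force on the tool from outside, world axes, zero at the start; "moment": the same for the moment, N m; "finger_gap": finger opening in m.
Only numpy, scipy, OpenCV 4.12 (cv2) and the standard library are available. Lean on these libraries where they do the work, as an engineer would, in place of code of your own. Each camera call takes 0.05 s, during which the arm holds its last target. There are 200 camera calls.

TASK

Lock the yellow sliding stop of the welding jig with the ball-lock pin: with the pin's red thumb button held in, put the pin's nose into the stop's hole, then slide the stop towards the jig's red end, feeling gently with the pin, until it drops through the hidden hole in the bar beneath. Push the pin fully home with the button still held in, then let go so that the button springs out and the pin is locked. Never force the pin hard against the jig, and leave the hammer, the spray can and the steel ring alone.

Things in the scene. Friction and masses are not known exactly. Their poses are not given: they have to be found in the camera images.
- pin: Ball-lock pin, about 0.17 kg, standing in the grey rack. Origin: centre of its flange's underside; z up along the pin. Below: steel shank 14 mm in diameter, straight for 31 mm, then a nose tapering over 8 mm to 7 mm across. Above: flange 34 mm across, 6 mm thick, then a square black grip 24 x 24 mm from z = 6 to 56 mm. Round red thumb button, 17 mm across, 5 mm proud of the grip's +x face.
- pin_grip (a point): Point on the pin's axis at the height of the button's centre (32 mm above the flange's underside), pin's axes. Pinching here across the grip's x faces, one finger on the button, the other on the bare face opposite, holds the button in; pinching across the y faces does not.
- pin_tip (a point): Tip of the pin's nose, 39 mm below the flange's underside.
- pin_ball (a point): Point on the pin's axis at the height of its brass locking ball (29 mm below the flange's underside; 5 mm high), which stands 4.5 mm out of the shank on the +x side, below the button. Pressing the button flush draws it wholly into the shank; letting go springs it out. With the ball out the pin does not enter a 16 mm hole.
- pin_button (a joint): Travel of the thumb button, m: 0 sprung out (ball out), about 0.005 flush with the grip (ball in). Its spring takes 3 N at first, 10.5 N when flush.
- rack: Grey pin rack fixed to the bench: plate 85 x 85 mm on four legs, its top 55 mm above the bench, with a 26 mm hole in the middle in which the pin stands on its flange; base 100 x 100 mm. Origin at bench height under the hole.
- jig: Welding jig fixed to the bench: bed 310 mm long (x) and 100 mm wide, blue end block at -x, red one at +x. Origin at bench height under its middle. Under the stop lies a fixed steel bar, 8 mm thick, top 43 mm above the bench, free space below it. It has one 16 mm through hole at y = 0, hidden under the stop, at the start some 10 to 50 mm from the stop's hole towards the red end; exactly where is unknown.
- jig_red_end (a point): Middle of the top of the jig's red end block, 140 mm from the jig's origin, 45 mm above the bench; the stop's travel points to it.
- stop (a joint): Travel of the yellow stop along the jig's +x, m, 0 to 0.075 (hard ends). It slides with about 2.5 N of friction and stays where it is left; it is moved easily by pushing the pin sideways in its hole.
- stop_hole (a point): Centre of the mouth of the stop's 16 mm through hole (2 mm chamfer), at its top face 60 mm above the bench; axes of the jig. The plate is 16 mm thick, its underside 1 mm above the bar, 92 mm wide with its skirts. With the nose resting on the bar the pin's flange is 22 mm above this point; fully home the flange lies on the plate and the ball is clear below the bar.
- stop_upright (a point): Middle of the top edge of the stop's upright plate, 80 mm to +x of the hole, 10 mm thick, 80 mm wide, 45 mm high above the stop's top face. The stop's plate reaches 45 mm to -x and 85 mm to +x of the hole.
- hammer: Bystander: hammer lying on the bench beyond the work.
- spray: Bystander: red spray can, 66 mm across, 170 mm high.
- coil: Bystander: steel ring, 100 mm across, 30 mm high.
Mind the look-alikes: they are no part of the job. What is meant by the pin is not brown, and is the larger of those in its own colour.

How it is judged:
By the outcome, as a careful person would: the job done as asked, in the order asked, and still so for the second after the job is handed in, with the robot touching nothing.
It also fails if it takes over 54 s, if anything falls off the work surface, if the arm or the gripper's body presses on something with over 40 N, if the wrist force passes 120 N, or if a joint passes its speed limit or range.

## Working session

There is one attempt and no reset: what is moved stays moved. The work goes in short steps, each a Python script; the robot and the scene stay as the last script left them, time stands still between calls to the robot, and variables do not carry over. Pictures are saved under pics/ and viewed, about 8 in all and at most 12, crops included, and the job is handed in when it is done.

```bash
ls; mkdir -p pics; cat > h.py <<'E'
from bench import *
import numpy as np, cv2
def ray(im,u,v):
    K=im["camera_matrix"];p=cv2.undistortPoints(np.array([[[u,v]]],float),np.array(K,float),np.array([im["k1"],0,0,0,0.]))[0,0]
    V=np.array(im["view"]);R=V[:3,:3];o=-R.T@V[:3,3]
    return o,R.T@np.array([p[0],-p[1],-1.])
def plane(im,u,v,z):
    o,d=ray(im,u,v);return o+d*(z-o[2])/d[2]
def dep(im,u,v):
    o,d=ray(im,u,v);return o+d*im["depth"][int(round(v)),int(round(u))]
E
python3 - <<'E'
from h import *
import pickle
for n in("side","top"):
    im=get_image(n);pickle.dump(im,open(n+".pkl","wb"));cv2.imwrite(f"pics/{n}0.png",im["frame"])
    print(n,im["camera_matrix"],im["k1"],ray(im,280,210))
s=state();print(s)
E
```

```text
pics
side [[484.59611544   0.         285.57819775]
 [  0.         484.59611544 212.2379623 ]
 [  0.           0.           1.        ]] -0.021707183706928077 (array([ 0.33813005, -1.16782329,  0.92434457]), array([ 0.14019007,  0.80166332, -0.58123705]))
top [[412.81325286   0.         281.11953025]
 [  0.         412.81325286 200.89111542]
 [  0.           0.           1.        ]] -0.04352384914194772 (array([ 0.37830513, -0.00883732,  1.04633047]), array([ 0.15616759, -0.0239389 , -0.98769068]))
{'time': 0.1, 'joint_pos': array([-1.20768411e+00,  9.17693442e-02,  1.23170867e+00, -2.87026138e-06,
        1.81975726e+00, -5.66976291e-02]), 'dq': array([ 0.0013576 , -0.00037014, -0.0035889 , -0.0004224 ,  0.00011127,
        0.00067612]), 'joint_torque': array([ 4.72098603e-03, -4.47854912e+01, -4.07572210e+01,  7.00517977e-02,
        2.84279772e-02, -1.22745196e-04]), 'ee_pos': array([ 0.24447148, -0.54769139,  0.2296605 ]), 'ee_rot': array([-8.11476577e-04,  9.78050474e-01,  2.08366493e-01, -1.26713743e-04]), 'ft_force': array([-0.34890506,  0.44474153, -0.1526197 ]), 'moment': array([-0.0593451 , -0.01008296, -0.01613119]), 'finger_gap': 0.08797371762949188}
```

View pics/top0.png

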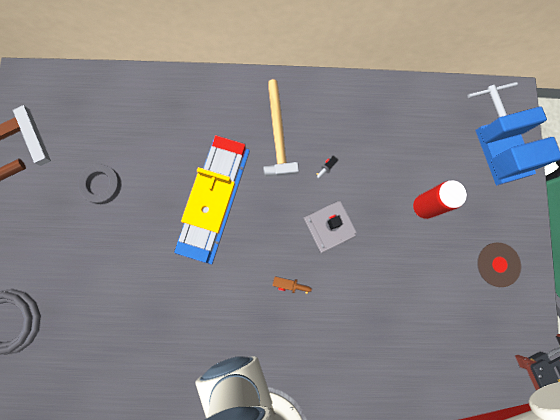

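View pics/side0.png

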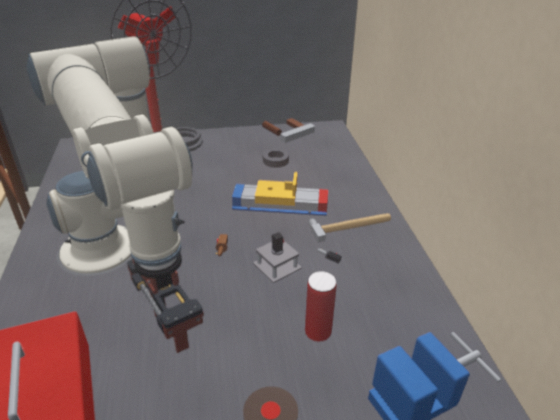

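Pin candidates in the top view are the black pin standing in the grey rack (334,222), a smaller black pin lying down (328,166), and a brown one (292,286). The rack pin fits: it isn't brown, it's the larger black one, and it stands in the rack. The jig is near (213,200), with its red end at (229,146) and the stop hole at (206,209).

```bash
python3 - <<'E'
from h import *
import pickle
t=pickle.load(open("top.pkl","rb"));s=pickle.load(open("side.pkl","rb"))
a=cv2.resize(t["frame"][190:260,295:365],(400,400),interpolation=cv2.INTER_CUBIC)
b=cv2.resize(s["frame"][220:290,245:315],(400,400),interpolation=cv2.INTER_CUBIC)
cv2.imwrite("pics/c1.png",np.hstack([a,b]))
hsv=cv2.cvtColor(t["frame"],cv2.COLOR_BGR2HSV)
def blobs(m,roi,mn=15):
    M=np.zeros_like(m);x0,y0,x1,y1=roi;M[y0:y1,x0:x1]=m[y0:y1,x0:x1]
    n,l,st,c=cv2.connectedComponentsWithStats(M)
    for i in range(1,n):
        if st[i,4]>=mn:
            r=cv2.minAreaRect(np.argwhere(l==i)[:,::-1].astype(np.float32));yield st[i,4],c[i].round(1),cv2.boxPoints(r)
J=(165,125,260,270)
def rep(name,m,roi,z,mn=15):
    for A,c,bx in blobs(m,roi,mn):
        print(name,A,c,"plane",plane(t,*c,z).round(4),"dep",dep(t,*c).round(4),"corners",[plane(t,*p,z)[:2].round(4).tolist() for p in bx])
rep("yel",cv2.inRange(hsv,(20,120,60),(35,255,255)),J,.06)
rep("red",cv2.inRange(hsv,(0,120,60),(8,255,255))|cv2.inRange(hsv,(172,120,60),(180,255,255)),J,.045)
rep("blue",cv2.inRange(hsv,(100,120,60),(125,255,255)),J,.045)
# hole: non-yellow inside
y=cv2.inRange(hsv,(20,120,60),(35,255,255))
rep("hole",cv2.bitwise_not(y),(196,200,216,219),.06,6)
R=(295,190,365,260)
rep("blk",cv2.inRange(hsv,(0,0,0),(180,255,60)),R,.111)
rep("btn",cv2.inRange(hsv,(0,120,60),(8,255,255))|cv2.inRange(hsv,(172,120,60),(180,255,255)),R,.087,3)
# rack plate by height
H=np.array([[dep(t,u,v)[2] for u in range(295,365)] for v in range(190,260)])
for lo,hi,z in((.045,.0585,.055),(.1,.12,.111)):
    m=np.zeros(hsv.shape[:2],np.uint8);m[190:260,295:365]=((H>lo)&(H<hi))*255
    rep(f"h{z}",m,R,z)
E
```

```text
yel 2150 [208.  200.1] plane [0.553  0.1421 0.06  ] dep [0.5529 0.1421 0.0603] corners [[0.4995, 0.2046], [0.6355, 0.1721], [0.6087, 0.078], [0.4738, 0.1126]]
red 362 [228.7 144.7] plane [0.6991 0.1007 0.045 ] dep [0.6986 0.1005 0.0467] corners [[0.6947, 0.144], [0.7259, 0.136], [0.7017, 0.0575], [0.6707, 0.066]]
blue 75 [244.4 158.2] plane [0.6652 0.0597 0.045 ] dep [0.6762 0.0623 0.0066] corners [[0.6426, 0.0712], [0.6914, 0.0578], [0.6886, 0.0486], [0.6398, 0.0621]]
blue 229 [229.5 204.1] plane [0.5474 0.0912 0.045 ] dep [0.5534 0.0948 0.0093] corners [[0.4583, 0.1219], [0.6379, 0.0725], [0.6349, 0.0626], [0.4555, 0.1124]]
blue 527 [195.8 252. ] plane [0.4281 0.1664 0.045 ] dep [0.428  0.166  0.0477] corners [[0.4257, 0.2196], [0.4747, 0.208], [0.4491, 0.1143], [0.4006, 0.1267]]
hole 35 [204.9 209.4] plane [0.53   0.1482 0.06  ] dep [0.5318 0.1501 0.0485] corners [[0.5356, 0.1556], [0.5361, 0.1411], [0.5239, 0.1404], [0.5235, 0.1548]]
blk 126 [334.5 222.4] plane [ 0.5013 -0.1572  0.111 ] dep [ 0.5011 -0.157   0.1129] corners [[0.507, -0.1397], [0.5172, -0.1674], [0.4952, -0.1748], [0.4851, -0.1472]]
btn 16 [332.1 216.4] plane [ 0.5186 -0.1553  0.087 ] dep [ 0.5165 -0.1531  0.1012] corners [[0.5183, -0.1475], [0.5235, -0.1617], [0.5186, -0.1634], [0.5134, -0.1492]]
h0.055 719 [331.8 224. ] plane [ 0.5046 -0.1596  0.055 ] dep [ 0.4977 -0.1513  0.1094] corners [[0.5225, -0.1038], [0.5635, -0.18], [0.4878, -0.2182], [0.4479, -0.1425]]
h0.111 120 [336.  220.9] plane [ 0.5049 -0.1607  0.111 ] dep [ 0.5043 -0.1599  0.1158] corners [[0.5134, -0.1445], [0.5223, -0.1687], [0.4975, -0.1771], [0.4888, -0.1529]]
```

View pics/c1.png

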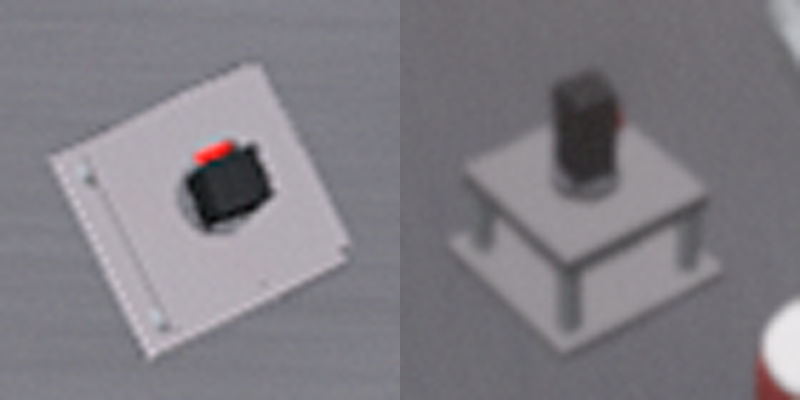

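The crop shows the black pin upright in the rack, larger than the loose black one. Its red button is at about (332,216) in the top view, so the button side (+x) heads about 20° from world +x. Next I'll refine the hole and cross-check it from the side view before grasping.

```bash
cat >> h.py <<'E'
def q(yaw): # tool down, jaw axis heading yaw (rad)
    f=yaw+np.pi/2; return [0,np.cos(f/2),np.sin(f/2),0]
def hole(im,box):
    x0,y0,x1,y1=box;c=im["frame"][y0:y1,x0:x1].astype(float)
    k=8;g=cv2.resize(c,None,fx=k,fy=k,interpolation=cv2.INTER_CUBIC)
    g=np.clip(g,0,255).astype(np.uint8);h=cv2.cvtColor(g,cv2.COLOR_BGR2HSV)
    m=cv2.bitwise_not(cv2.inRange(h,(18,110,110),(38,255,255)))
    n,l,st,ce=cv2.connectedComponentsWithStats(m)
    out=[]
    for i in range(1,n):
        x,y,w,hh,a=st[i]
        if x>0 and y>0 and x+w<g.shape[1] and y+hh<g.shape[0] and a>300: out.append((a/k/k,(ce[i]+.5)/k-.5+[x0,y0],w/k,hh/k))
    return out
E
python3 - <<'E'
from h import *
import pickle
t=pickle.load(open("top.pkl","rb"));s=pickle.load(open("side.pkl","rb"))
for n,im,b in(("top",t,(190,195,222,224)),("side",s,(256,180,285,196))):
    for a,c,w,h in hole(im,b): print(n,a,c.round(2),w,h,plane(im,*c,.06).round(4))
print("pin side",plane(s,277.4,234.9,.111),"dep",dep(s,277,234))
a=cv2.resize(t["frame"][125:270,170:260],None,fx=4,fy=4,interpolation=cv2.INTER_CUBIC)
b=cv2.resize(s["frame"][165:220,225:335],None,fx=4,fy=4,interpolation=cv2.INTER_CUBIC)
o=np.zeros((580,800,3),np.uint8);o[:a.shape[0],:360]=a;o[:b.shape[0],360:800]=b;cv2.imwrite("pics/c2.png",o)
for z,yaw in((.2,.35),(.076,.35)):
    print(inverse_kinematics([.504,-.161,z],q(yaw)),inverse_kinematics([.53,.148,z],q(-.26)))
E
```

```text
top 31.359375 [205.   209.34] 7.125 6.0 [0.5302 0.148  0.06  ]
pin side [ 0.50817178 -0.1587571   0.111     ] dep [ 0.50815634 -0.15223678  0.10899286]
[-3.73504413e-01 -1.04010445e-01  1.47909647e+00 -4.44089210e-16
  1.76650663e+00 -7.23504413e-01] [ 2.10482193e-01 -4.69651508e-02  1.42487941e+00 -4.44089210e-16
  1.76367840e+00  4.70482193e-01]
[-3.73504413e-01 -7.46495816e-02  1.67150295e+00 -4.44089210e-16
  1.54473929e+00 -7.23504413e-01] [ 2.10482193e-01 -1.70776445e-02  1.61570063e+00 -4.44089210e-16
  1.54296967e+00  4.70482193e-01]
```

View pics/c2.png

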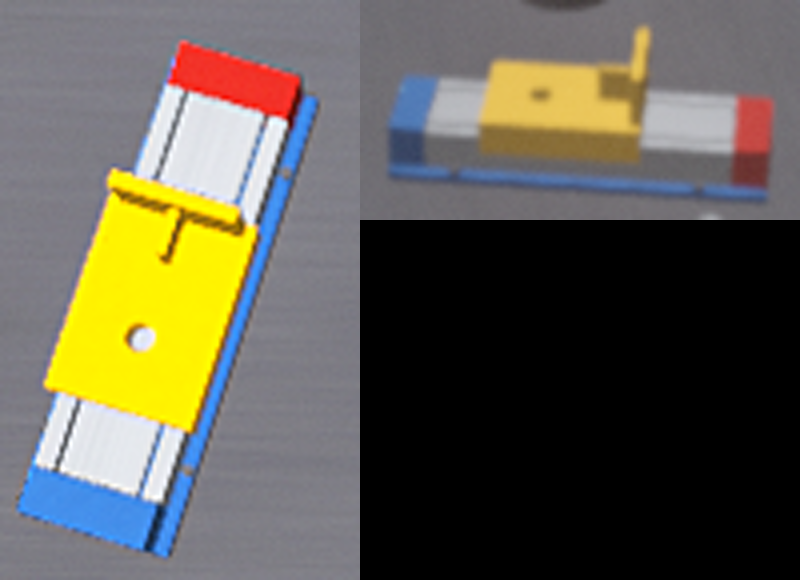

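The top view shows the stop hole at about (205,209). A rib in front of the upright reaches to within about 45 mm of the hole, so opening jaws aligned with the travel would hit it. I'll release with the jaws at about 55° to the travel, and grasp now.

```bash
python3 - <<'E'
from h import *
import pickle
t=pickle.load(open("top.pkl","rb"));s=pickle.load(open("side.pkl","rb"))
P=lambda x,y,z:plane(t,170+x/4-.375,125+y/4-.375,z)[:2]
for a,b,z in(((45,388),(108,195),.06),((193,432),(258,228),.06),((18,510),(180,40),.045),((157,505),(300,75),.045)):
    A,B=P(*a,z),P(*b,z);d=B-A;print(A.round(4),B.round(4),np.degrees(np.arctan2(d[1],d[0])).round(1))
print("hole side",plane(s,225+181/4-.375,165+94/4-.375,.06).round(4))
Q=q(.35)
move_to([.506,-.160,.19],Q);print(state()["time"])
move_l([.506,-.160,.076],.15);close();hold(.3)
x=state();print(x["time"],x["ee_pos"],x["finger_gap"],x["ft_force"])
move_l([.506,-.160,.20],.15)
x=state();print(x["time"],x["ee_pos"],x["finger_gap"],x["ft_force"])
im=get_image("side");pickle.dump(im,open("side1.pkl","wb"))
cv2.imwrite("pics/s1.png",cv2.resize(im["frame"][150:290,200:340],(560,560),interpolation=cv2.INTER_CUBIC))
E
```

```text
[0.4986 0.2039] [0.6185 0.1737] -14.1
[0.4749 0.1141] [0.6008 0.0812] -14.6
[0.4262 0.2183] [0.7244 0.1376] -15.1
[0.4318 0.1352] [0.704  0.0608] -15.3
hole side [0.5344 0.1509 0.06  ]
1.8167
4.025 [ 0.50588857 -0.16011049  0.07605875] 0.02377773719136129 [-2.10084867 -1.62470371  1.57457625]
5.0 [ 0.5056248  -0.15980227  0.19856166] 0.02378284129820778 [ 0.20843675 -0.3893587  -1.54144226]
```

View pics/s1.png

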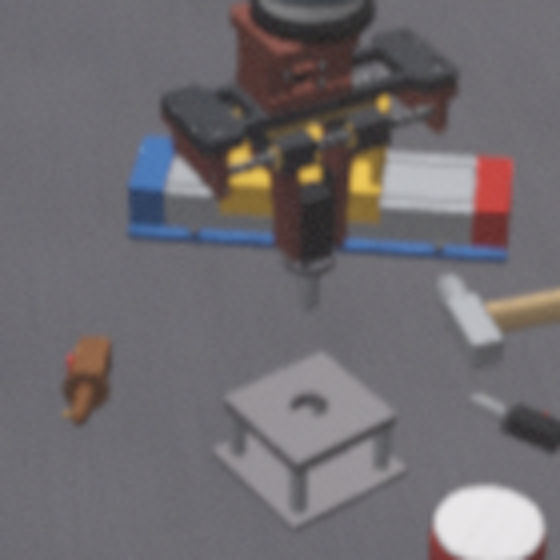

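The pin is held with the gap at 23.8 mm, so the button is flush, and the tip is at about (277,226) in the full side frame. Moving over the hole now to compare tip and hole in one view.

```bash
python3 - <<'E'
from h import *
import pickle
s=pickle.load(open("side1.pkl","rb"))
print("tip by side at z:",plane(s,277.1,226.4,.1386).round(4))
Q=q(np.radians(40))
move_to([.532,.1495,.19],Q);move_l([.532,.1495,.134],.12);hold(.3)
x=state();print(x["time"],x["ee_pos"],x["finger_gap"],x["ft_force"],x["ee_rot"])
im=get_image("side");pickle.dump(im,open("side2.pkl","wb"))
cv2.imwrite("pics/s2.png",cv2.resize(im["frame"][140:215,220:320],(800,600),interpolation=cv2.INTER_CUBIC))
E
```

```text
tip by side at z: [ 0.5075 -0.157   0.1386]
7.15 [0.53236133 0.14961387 0.13488965] 0.023760368247597027 [-0.2305901   0.62626062 -0.73597583] [5.75599245e-04 4.22599210e-01 9.06316381e-01 4.41518383e-04]
```

View pics/s2.png

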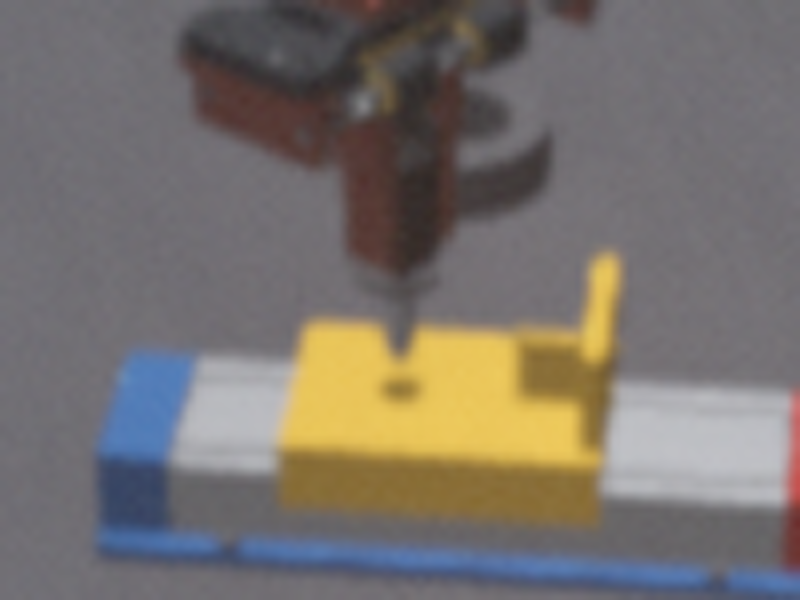

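```bash
python3 - <<'E'
from h import *
import pickle
s=pickle.load(open("side2.pkl","rb"))
k=lambda u,v:(220+(u+.5)/8-.5,140+(v+.5)/8-.5)
T=plane(s,*k(401,362),.0749);H=plane(s,*k(401,389),.06);print(T,H,(H-T).round(4),"pin tip-TCP",(T[:2]-[.53236,.14961]).round(4))
E
```

```text
[0.53333562 0.14783191 0.0749    ] [0.53369941 0.15064877 0.06      ] [ 0.0004  0.0028 -0.0149] pin tip-TCP [ 0.001  -0.0018]
```

```bash
cat >> h.py <<'E'
JX=np.array([np.cos(np.radians(-15)),np.sin(np.radians(-15))]);JY=np.array([-JX[1],JX[0]])
def sense(n=4):
    f=[];p=[]
    for _ in range(n):
        hold(.02);x=state();f.append(x["ft_force"]);p.append(x["ee_pos"])
    return np.mean(f,0),np.mean(p,0),x
def jf(f):return np.array([f[:2]@JX,f[:2]@JY,f[2]])
E
python3 - <<'E'
from h import *
c=np.array([.5325,.150,.126]);move_l(c,.1);hold(.2);f0,p,x=sense(8);print("base",jf(f0).round(2),x["time"])
np.save("f0.npy",f0)
tgt=c.copy()
for i in range(16):
    tgt[2]-=.002;move_l(tgt,.04);f,p,x=sense(3);g=jf(f-f0)
    print(round(x["time"],2),tgt.round(4),p.round(4),g.round(2))
    if g[2]>4:break
    if abs(g[1])>1.5:tgt[:2]+=JY*np.clip(g[1]*.0003,-.001,.001)
    if abs(g[0])>1.5:tgt[:2]+=JX*np.clip(g[0]*.0003,-.001,.001)
np.save("tgt.npy",tgt)
E
```

```text
base [ 0.11 -0.31 -1.45] 7.7833
8.08 [0.5325 0.15   0.124 ] [0.5324 0.15   0.1239] [ 0.22  0.34 -0.2 ]
8.38 [0.5325 0.15   0.122 ] [0.5324 0.15   0.1218] [-0.06  0.65  0.17]
8.68 [0.5325 0.15   0.12  ] [0.5324 0.15   0.1199] [-0.24 -0.21 -0.2 ]
8.98 [0.5325 0.15   0.118 ] [0.5324 0.15   0.1178] [-0.2   0.27  0.08]
9.28 [0.5325 0.15   0.116 ] [0.5324 0.15   0.1158] [ 0.14 -0.04  0.34]
9.58 [0.5325 0.15   0.114 ] [0.5324 0.15   0.1139] [-0.12  0.76 -0.35]
9.88 [0.5325 0.15   0.112 ] [0.5325 0.1499 0.1119] [ 0.26 -0.04 -0.25]
10.18 [0.5325 0.15   0.11  ] [0.5326 0.1499 0.1099] [ 0.91  0.24 -0.73]
10.48 [0.5325 0.15   0.108 ] [0.5326 0.1499 0.1079] [ 1.86 -0.67 -1.22]
10.78 [0.533  0.1499 0.106 ] [0.5329 0.1499 0.1057] [ 0.81 -0.3  -0.37]
11.08 [0.533  0.1499 0.104 ] [0.5329 0.1499 0.1038] [ 0.34 -0.16 -0.54]
11.38 [0.533  0.1499 0.102 ] [0.5332 0.1499 0.103 ] [-1.65 -1.27  5.74]
```

The nose is in the stop's hole and resting on the bar, with the TCP at 0.103 as predicted. Now sliding with a light down force.

```bash
python3 - <<'E'
from h import *
f0=np.load("f0.npy");tgt=np.load("tgt.npy");tgt[2]=.1026;s0=None
for i in range(34):
    tgt[:2]+=JX*.0018;move_l(tgt,.04);f,p,x=sense(2);g=jf(f-f0)
    print(i,round(x["time"],2),tgt.round(4),p.round(4),g.round(2))
    if p[2]<.1012 or max(abs(g))>14:break
    tgt[2]+=np.clip((g[2]-3)*-.00012*-1,-.0004,.0004)
    tgt[2]=max(tgt[2],p[2]-.001)
    if abs(g[1])>1.:tgt[:2]+=JY*np.clip(g[1]*.0002,-.0006,.0006)
np.save("tgt.npy",tgt)
E
```

```text
0 11.67 [0.5348 0.1494 0.1026] [0.5344 0.1496 0.103 ] [-4.12 -0.99  7.06]
1 11.95 [0.5365 0.1489 0.103 ] [0.5358 0.1491 0.1029] [-4.69 -0.03  6.53]
2 12.23 [0.5383 0.1485 0.1034] [0.5375 0.1486 0.1029] [-4.11 -1.35  5.39]
3 12.52 [0.5399 0.1477 0.1037] [0.5395 0.1478 0.103 ] [-3.33  0.1   1.47]
4 12.8 [0.5417 0.1473 0.1035] [0.5416 0.1472 0.103 ] [-1.86  0.07  0.34]
5 13.08 [0.5434 0.1468 0.1032] [0.5436 0.1467 0.1031] [-2.59 -0.68  0.95]
6 13.37 [0.5451 0.1463 0.1029] [0.5453 0.1462 0.103 ] [-3.15 -0.7   0.46]
7 13.65 [0.5469 0.1459 0.1026] [0.547  0.1458 0.103 ] [-3.46 -1.19  3.68]
8 13.93 [0.5486 0.1452 0.1027] [0.5487 0.1453 0.103 ] [-4.12 -0.41  4.51]
9 14.22 [0.5503 0.1447 0.1029] [0.5504 0.1448 0.103 ] [-4.03  0.19  4.21]
10 14.5 [0.552  0.1442 0.103 ] [0.5521 0.1443 0.103 ] [-3.34 -0.08  4.13]
11 14.78 [0.5538 0.1438 0.1032] [0.5538 0.1438 0.103 ] [-3.26  0.59  2.95]
12 15.07 [0.5555 0.1433 0.1032] [0.5556 0.1433 0.103 ] [-3.53  0.77  2.36]
13 15.35 [0.5572 0.1428 0.1031] [0.5574 0.1428 0.103 ] [-2.79  0.25  1.11]
14 15.63 [0.559  0.1424 0.1029] [0.5593 0.1422 0.1028] [-2.21  0.44  1.38]
15 15.92 [0.5607 0.1419 0.1027] [0.561  0.1417 0.1026] [-1.57 -1.29  0.74]
16 16.2 [0.5624 0.1412 0.1024] [0.5626 0.1411 0.1023] [-1.53 -1.31  0.64]
17 16.48 [0.5641 0.1405 0.1021] [0.5642 0.1405 0.1021] [-1.4   0.12  0.27]
18 16.77 [0.5658 0.14   0.1018] [0.566  0.14   0.1018] [-1.8   0.57  0.54]
19 17.05 [0.5675 0.1395 0.1015] [0.5677 0.1395 0.1015] [-1.51  0.58  0.45]
20 17.33 [0.5693 0.1391 0.1012] [0.5686 0.1393 0.1012] [-5.13  0.03  3.19]
```

z followed freely from step 14 and the far rim gave -5 N at step 20. So the nose is inside the bar hole with its centre about 3.7 mm back, and I'll go there and descend.

```bash
python3 - <<'E'
from h import *
f0=np.load("f0.npy");_,p,x=sense(2)
tgt=p.copy();tgt[:2]-=JX*.0037;tgt[2]=.1012
move_l(tgt,.04);f,p,x=sense(3);print(x["time"],p.round(4),jf(f-f0).round(2))
for i in range(26):
    tgt[2]-=.0012;move_l(tgt,.03);f,p,x=sense(2);g=jf(f-f0)
    print(i,round(x["time"],2),tgt.round(4),p.round(4),g.round(2),round(x["finger_gap"],4))
    if max(abs(g))>15:break
    if abs(g[1])>1.:tgt[:2]+=JY*np.clip(g[1]*.0002,-.0006,.0006)
    if abs(g[0])>1.:tgt[:2]+=JX*np.clip(g[0]*.0002,-.0006,.0006)
    if g[2]>4:tgt[2]=max(tgt[2],p[2]-.0002)
    if p[2]<.0832 and g[2]>5:break
np.save("tgt.npy",tgt)
E
```

```text
17.675 [0.5653 0.1401 0.1013] [ 0.51  0.15 -0.01]
0 17.96 [0.565  0.1402 0.1   ] [0.5653 0.1401 0.0999] [1.11 0.51 0.12] 0.0239
1 18.24 [0.5653 0.1402 0.0988] [0.5653 0.1401 0.0987] [ 0.82 -0.08 -0.59] 0.024
2 18.52 [0.5653 0.1402 0.0976] [0.5653 0.1401 0.0975] [ 1.79  0.25 -0.38] 0.0239
3 18.81 [0.5656 0.1401 0.0964] [0.5654 0.1401 0.0963] [0.18 0.4  0.36] 0.0239
4 19.09 [0.5656 0.1401 0.0952] [0.5654 0.1402 0.0951] [-0.92  0.24  0.31] 0.0238
5 19.38 [0.5656 0.1401 0.094 ] [0.5654 0.1401 0.094 ] [-3.02  0.1   1.64] 0.0238
6 19.66 [0.565  0.1402 0.0928] [0.5652 0.1402 0.093 ] [-1.6   0.45  2.45] 0.0239
7 19.94 [0.5647 0.1403 0.0916] [0.565  0.1402 0.0917] [-0.09  0.09  2.11] 0.0235
8 20.23 [0.5647 0.1403 0.0904] [0.5649 0.1402 0.0902] [ 1.39 -0.8   1.29] 0.024
9 20.51 [0.565  0.1402 0.0892] [0.565  0.1402 0.0888] [ 0.85 -0.47 -0.36] 0.024
10 20.79 [0.565  0.1402 0.088 ] [0.565  0.1402 0.0878] [0.94 0.05 0.11] 0.0239
11 21.07 [0.565  0.1402 0.0868] [0.565  0.1402 0.0867] [1.04 0.33 0.4 ] 0.0236
12 21.36 [0.5652 0.1402 0.0856] [0.565  0.1402 0.0854] [0.13 0.46 0.33] 0.0239
13 21.64 [0.5652 0.1402 0.0844] [0.565  0.1402 0.0842] [-0.18  0.58  0.7 ] 0.0241
14 21.93 [0.5652 0.1402 0.0832] [0.565  0.1402 0.083 ] [-1.31  0.14  0.06] 0.0241
15 22.21 [0.5649 0.1403 0.082 ] [0.565  0.1403 0.0819] [-0.71  0.24  0.63] 0.0241
16 22.49 [0.5649 0.1403 0.0808] [0.565  0.1403 0.0811] [-0.1   1.09  2.27] 0.0238
17 22.77 [0.565  0.1405 0.0796] [0.5651 0.1403 0.0811] [-3.16 -2.08  8.77] 0.0239
```

The flange is home (TCP 0.0811, expected 0.081). Easing the load, then releasing and retracting.

```bash
python3 - <<'E'
from h import *
import pickle
f0=np.load("f0.npy");tgt=np.load("tgt.npy");tgt[2]=.0806;move_l(tgt,.03);f,p,x=sense(4);print(p.round(4),jf(f-f0).round(2))
gripper_open();hold(.3);x=state();print(x["time"],x["finger_gap"],x["ft_force"])
move_l([tgt[0],tgt[1],.20],.12);print(state()["ft_force"])
move_to([.42,-.15,.28],q(np.radians(20)));print(state()["time"])
t=get_image("top");s=get_image("side");pickle.dump((t,s),open("end.pkl","wb"))
a=cv2.resize(t["frame"][125:270,170:260],None,fx=4,fy=4,interpolation=cv2.INTER_CUBIC)
b=cv2.resize(s["frame"][150:220,225:335],None,fx=4,fy=4,interpolation=cv2.INTER_CUBIC)
o=np.zeros((580,800,3),np.uint8);o[:a.shape[0],:360]=a;o[:b.shape[0],360:800]=b
c=cv2.resize(t["frame"],(400,300));o[280:,400:]=c;cv2.imwrite("pics/end.png",o)
H=np.array([[dep(t,u,v)[2] for u in range(185,245)] for v in range(160,235)])
m=np.argwhere((H>.108)&(H<.13));print("grip top",len(m),np.median(H[(H>.108)&(H<.13)]),plane(t,*(m.mean(0)[::-1]+[185,160]),.116).round(4))
E
```

```text
[0.5648 0.1402 0.081 ] [ 1.34 -0.62  4.25]
24.4667 0.08784338068548576 [ 0.1490817  -0.16756585  0.11955689]
[-0.2663813   0.81214849  0.31535992]
26.875
grip top 147 0.11779399280497438 [0.5766 0.1315 0.116 ]
```

View pics/end.png

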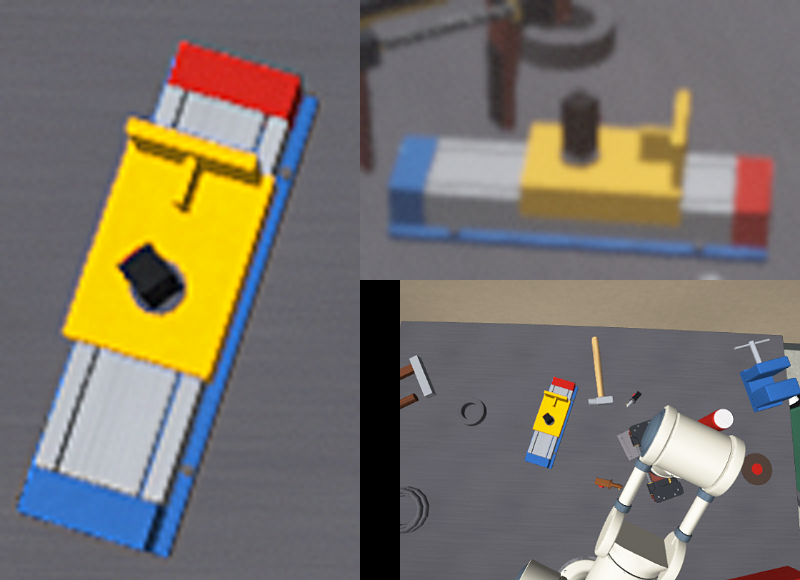

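```bash
python3 -c "
from bench import *
job_done();print(state()['time'])"
```

```text
the job is handed in; nothing more can be done
the job is handed in; nothing more can be done
```

I put the pin through the stop and the bar, pushed it fully home with the button held in, then let go and handed the job in at about 27 s. I could not confirm the button springing out by sight.

**What I did**
- I took the large black pin from the rack across its button faces. The jaws closed to 23.8 mm, which means the button was flush.
- The nose went into the stop's hole and rested on the bar. I slid the stop about 33 mm towards the red end with a light down force, and the pin dropped into the hidden hole.
- I pushed it home, opened the jaws and moved the arm clear.

**Last checks**
- **Seating:** the tool stopped at a height of 0.081 m, exactly what a flange lying on the plate should give. The final pictures show the pin standing upright and seated in the moved stop.
- **Forces:** the highest contact force I read at the pin was about 9 N.
- **Bystanders:** the hammer is where it was. I made no close check of the spray can and the ring, but the arm never worked near them.

**Not confirmed:** the button faces away from both cameras, so the lock is inferred from the released grip and the pin being fully home. I did not do a pull test. The two cameras disagreed by about 4–5 mm on where the stop's hole was. I settled that by comparing the pin tip and the hole in the same picture, then by feel.

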